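# Pack the brass bead roller into the tool case and shut the lid

## Task

Put the brass bead roller away in the empty bay of the open wooden tool case: lay it flat on the floor of the bay, grooves up, setting it down rather than dropping it. Once it is let go and nothing stands above the rim, swing the lid fully shut. Leave the black graphite roller, the glass jar and the white tub where they are.

Things in the scene. Friction and masses are not known exactly. Their poses are not given: they have to be found in the camera images.
- brass_roller: Brass (yellow metal) bead roller, a slab 80 long (its x) x 32 wide (its y) x 24 mm high, about 420 g, with three grooves 8 mm deep across its top face (its +z). Origin at the centre of its underside. It starts lying flat, grooves up, on the bench, turned up to about 60 degrees either way; the plain long sides, 32 mm apart, can be pinched from above.
- case: Fixed plywood case, 160 (x) x 200 (y) x 45 mm high, walls 5, origin at centre of underside, z up. Hinge along its top +x edge, which faces about world +y (robot's left). A divider along x, top at z = 40, splits it. Empty bay with blue liner: x -75 to 75, y -10 to 95 mm, centre (0, 42.5), floor at z = 6. The other bay holds grey foam and tools, all below the rim.
- case_lid (a joint): Lid angle, rad: 0 shut (stop), 1.57 upright, 2.1 most; starts open at 1.75 to 2.0. Axis parallel to the case's y through case x = 80, z = 45.5 mm. Plywood plate 160 x 200 x 8 mm, 150 g; its outer face is 8 mm from the hinge plane, on top when shut. Stiff hinge: it stays where left and must be pushed all the way down, under 3 N at its free edge.
- lid_tab (a point): Centre of the part of the black tab that sticks out beyond the middle of the lid's free edge: tab 50 wide, 15 mm beyond the edge, 6 mm thick. The point lies 167.5 mm from the hinge axis; it is at the top when the lid stands open.
- graphite_roller: Black graphite bead roller of the same shape and size (80 x 32 x 24 mm), 100 g; origin at the centre of its underside. A bystander: leave it on the bench. The two may have swapped places.
- jar: Glass jar with white cap, 60 mm across, 75 mm high, origin at the centre of its underside. A bystander.
- tub: White round tub, 80 mm across, 110 mm high, origin at the centre of its underside. A bystander.

How it is judged:
By the outcome, as a careful person would: the job done as asked, in the order asked, and still so for the second after the job is handed in, with the robot touching nothing.
It also fails if it takes over 54 s, if anything falls off the work surface, if the arm or the gripper's body presses on something with over 40 N, if the wrist force passes 120 N, or if a joint passes its speed limit or range.

## Robot

A 7-joint arm with a two-finger parallel gripper is mounted at the origin on the work surface. World frame = base frame: x ahead of the robot, y to its left, z up, the work surface at z = 0. Lengths are in mm, angles in degrees, forces in N, time in s.
With the tool pointing down it reaches from about 425 to 875 mm from the base axis. Payload 8.4 kg.
Tool frame: the origin (TCP) lies midway between the tips of the shut fingers; the grasp point (between the pads) lies 19 mm behind it (r.grip_depth is the z of the grasp point in the tool frame, in mm); z points along the fingers, y is the line along which they close (so a half turn about z gives the same grasp; the last joint's range is limited). The gripper opens to 85 mm and grips with 20 to 120 N. Pads are 22 mm wide; open, the fingers measure 114 mm over their backs; the gripper's body (76 mm by 85 mm) begins 54 mm behind the grasp point. The pads swing forward as they close: fully open they stand 13 mm farther back than shut.
Start: joints at [63.873, 19.091, 2.286, 83.961, -0.768, 76.965, -3.352], TCP at [227.007, -609.042, 231.308] pointing down, gripper open.
Joint ranges: [-147.57, 147.57], [-21.85, 119.76], [-74.77, 79.35], [14.55, 137.4], [-85.83, 265.84], [4.83, 119.75], [-152.11, 152.11]. Speed limits (degrees/s): [127.2, 127.2, 159.86, 159.86, 180, 180, 180].

## Interface

Orientations are given as [roll, pitch, yaw] about the fixed x, y, z axes, in that order (R = Rz(yaw) Ry(pitch) Rx(roll)).
In Python, from workcell import r, job, get_image, camera_params gives the robot as it stands (r), with the cameras as plain functions and the job (job).
- The arm moves only by the tool drive_effector, called after ">>>" by a JSON object that holds its "method" and its "body". Schema: {"type":"object","properties":{"offsets":{"type":"array","items":{"type":"object","properties":{"drx":{"type":"number"},"dry":{"type":"number"},"drz":{"type":"number"},"tx":{"type":"number"},"ty":{"type":"number"},"tz":{"type":"number"},"jaw":{"type":"number"}},"additionalProperties":false,"required":["jaw"]},"minItems":1,"maxItems":8},"force":{"type":"number"},"only":{"type":"string"},"quiet":{"type":"boolean"},"lines":{"type":"string"}},"required":["offsets"],"additionalProperties":false}. offsets is a list of rows, 1 to 8 of them, each an object with the fields drx, dry, drz (a rotation vector in degrees), tx, ty, tz (the shift in m), jaw (the opening from 0.0 (shut) to 1.0 (fully open)); a field left out counts as zero (the opening has to be given); each row shifts and turns the commanded pose from where the row before left it, along the tool's axes as they then stand; what a row does not reach is not made up. A row lasts 1/8 s, in which the tool goes at most 62.5 mm and 10.7 degrees, less where a joint would pass 70% of its speed; a pose out of reach is approached as far as the arm can. The fingers move at their own pace and stop on an object; force is the grip in N (left out, the last holds). Time passes only in rows, so rows that do not move let the fingers close. The tool returns the time, the measured TCP pose, the force, the opening and the grip force at its end. only (a regular expression) keeps the lines of the reply that match it, lines (a string "A,B") keeps lines A to B, and quiet returns only ok. Input that does not fit is refused with a message, and nothing moves.
- r.observe(): the state, without advancing time (a new reading comes with each control period).
- get_image(name): name is "side" or "top" or "wrist"; returns the picture (420x560x3 uint8, red, green, blue); there is no depth.
- camera_params(name): a dict with "camera_matrix" (3x3 intrinsics, pixels), "world_from_camera" (4x4, takes a point from camera to world coordinates); the wrist camera has in their place "tool_from_camera" (4x4, takes a point from camera to tool coordinates, whose origin is the TCP and whose axes are the flange's). Camera axes: x right, y down, z forward; pixel columns grow to the right and rows downward; lengths in mm; the calibration is good to about 2 mm. A picture is of the moment at which its call begins: read the wrist's pose just before it. camera_params takes no time and is no camera call.
- job.finish_job(): hands the job in; it is judged then, once.
The state is a dict: "time": time; "joint_positions": joint angles; "qvel": joint speeds; "joint_efforts": joint torques, N m; "position": TCP position; "orientation": TCP orientation; "force": force on the tool from outside, world axes, zero at the start; "wrist_torque": the same for the moment, N m; "finger_gap": opening from 0.0 (shut) to 1.0 (fully open); "finger_force": force on a finger pad.
Only numpy, scipy, OpenCV 4.12 (cv2) and the standard library are available. Lean on these libraries where they do the work, as an engineer would, in place of code of your own. Each camera call takes 0.05 s, during which the arm holds its last target. There are 200 camera calls.

## Working session

There is one attempt and no reset: what is moved stays moved. The work goes in short steps, Python scripts to look and compute and a tool call to move; the robot and the scene stay as the last step left them, time stands still between calls to the robot, and variables do not carry over. Pictures are saved under pics/ and viewed, at most 11 in all, crops included, and the job is handed in when it is done.

```bash
ls; mkdir -p pics; python3 - <<'E'
from workcell import r, job, get_image, camera_params
import cv2,numpy as np
np.set_printoptions(suppress=True,precision=2)
for n in("top","side"):
    cv2.imwrite(f"pics/{n}0.png",cv2.resize(get_image(n)[:,:,::-1],(800,600),interpolation=cv2.INTER_CUBIC))
    p=camera_params(n);print(n,p["camera_matrix"],p["world_from_camera"])
print(camera_params("wrist"),r.observe(),r.grip_depth)
E
```

```text
pics
workcell.py
top [[518.02   0.   269.8 ]
 [  0.   518.02 209.98]
 [  0.     0.     1.  ]] [[  -0.01   -0.99    0.14  368.03]
 [  -1.      0.01    0.03  -72.15]
 [  -0.03   -0.14   -0.99 1374.87]
 [   0.      0.      0.      1.  ]]
side [[384.93   0.   279.25]
 [  0.   384.93 207.27]
 [  0.     0.     1.  ]] [[ -0.94  -0.13   0.3  196.83]
 [ -0.33   0.45  -0.83 957.46]
 [ -0.02  -0.88  -0.47 653.9 ]
 [  0.     0.     0.     1.  ]]
{'camera_matrix': array([[361.83,   0.  , 276.39],
       [  0.  , 361.83, 208.2 ],
       [  0.  ,   0.  ,   1.  ]]), 'tool_from_camera': array([[   0.  ,   -0.95,   -0.31,   78.6 ],
       [   1.  ,    0.  ,    0.  ,   -0.95],
       [  -0.  ,   -0.31,    0.95, -141.72],
       [   0.  ,    0.  ,    0.  ,    1.  ]])} {'time': 0.1, 'joint_positions': array([63.87, 19.13,  2.29, 84.01, -0.77, 76.97, -3.35]), 'qvel': array([ 0.01, -0.18,  0.05, -0.03,  0.07,  0.06, -0.08]), 'joint_efforts': array([  0.  , -66.  ,   1.37, -40.65,   0.02,   0.01,   0.  ]), 'position': array([ 226.84, -608.7 ,  230.51]), 'orientation': array([-179.92,    0.01,   20.44]), 'force': array([0.03, 0.85, 0.42]), 'wrist_torque': array([-0.  , -0.07,  0.04]), 'finger_force': 0.0, 'finger_gap': 1.0028389056822116} -18.700000000000003
```

View pics/top0.png

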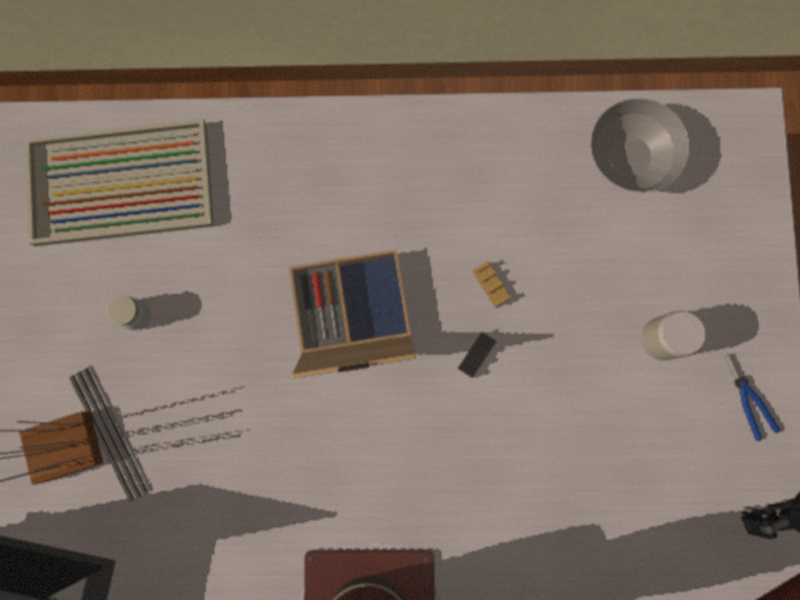

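View pics/side0.png

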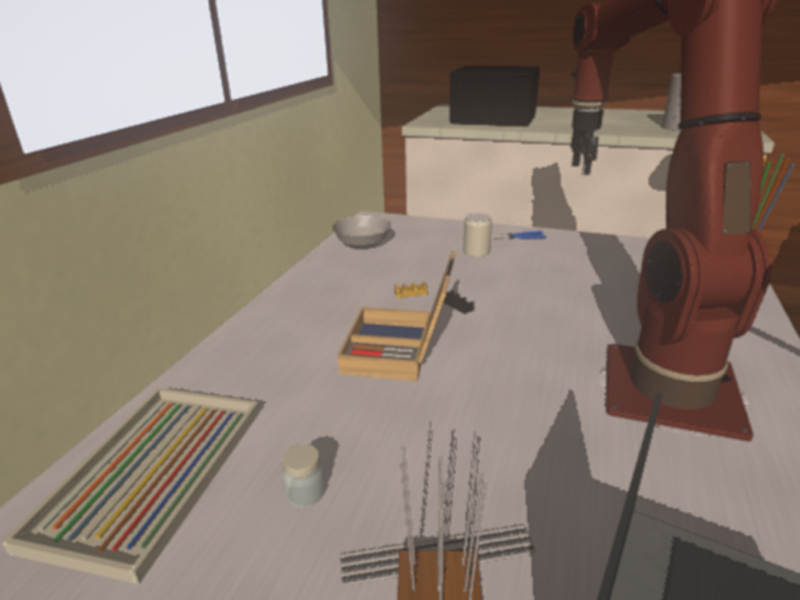

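The hinge and lid are on the robot's side of the case (low in the top view, facing about world -x), not +y as the text says. I'll go by the images. In the 800x600 top view the brass roller is near (491,285), graphite (477,355), case corners about (291,267), (397,253), (410,335) and the tab near (353,367). Next I'll enlarge that area.

```bash
cat > h.py <<'E'
from workcell import r, job, get_image, camera_params
import cv2,numpy as np
from scipy.spatial.transform import Rotation as R
np.set_printoptions(suppress=True,precision=1)
def cam(n,o=None):
    p=camera_params(n)
    if n!="wrist": return p["camera_matrix"],p["world_from_camera"]
    T=np.eye(4);T[:3,:3]=R.from_euler("xyz",o["orientation"],degrees=True).as_matrix();T[:3,3]=o["position"]
    return p["camera_matrix"],T@p["tool_from_camera"]
def px2w(K,T,uv,z):
    d=T[:3,:3]@np.linalg.solve(K,[uv[0],uv[1],1]);return T[:3,3]+d*(z-T[2,3])/d[2]
def w2px(K,T,P):
    c=T[:3,:3].T@(np.atleast_2d(P)-T[:3,3]).T; u=K@c; return (u[:2]/u[2]).T
def crop(im,x0,y0,w,h,s,fn):
    cv2.imwrite(fn,cv2.resize(im[y0:y0+h,x0:x0+w,::-1],None,fx=s,fy=s,interpolation=cv2.INTER_CUBIC))
E
python3 - <<'E'
from h import *
im=np.mean([get_image("top") for _ in range(3)],axis=0).astype(np.uint8)
crop(im,198,170,160,100,5,"pics/c1.png")
K,T=cam("top")
for n,u,z in(("brass",(491,285),24),("graph",(477,355),24),("caseTL",(291,267),45),("caseTR",(397,253),45),("caseBR",(410,335),45),("jar",(123,310),75),("tub",(684,333),110)):
    print(n,px2w(K,T,np.array(u)*.7,z))
E
```

```text
brass [ 590.5 -225.9   24. ]
graph [ 461.8 -197.2   24. ]
caseTL [624.5 141.3  45. ]
caseTR [648.4 -53.5  45. ]
caseBR [497.3 -75.7  45. ]
jar [543.9 438.   75. ]
tub [ 490.4 -539.9  110. ]
```

View pics/c1.png

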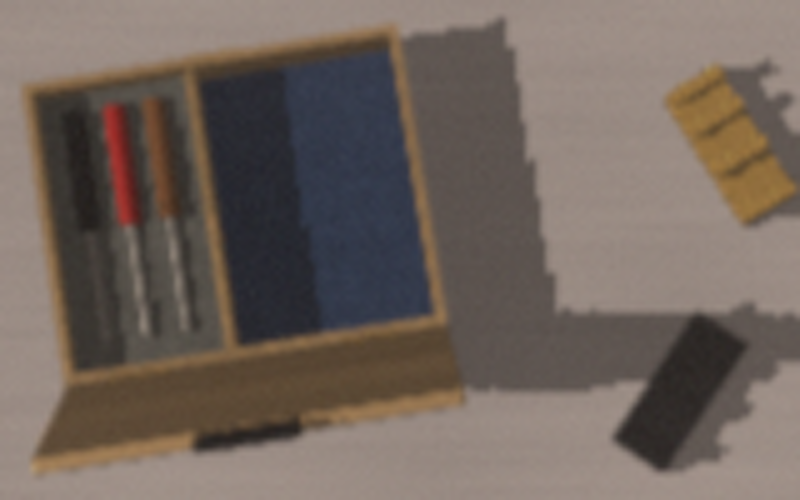

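```bash
cat >> h.py <<'E'
def go(pos,yaw,roll=180,pitch=0):
    o=r.observe();A=R.from_euler("xyz",o["orientation"],degrees=True);B=R.from_euler("xyz",[roll,pitch,yaw],degrees=True)
    print("to go: rotvec",np.degrees((A.inv()*B).as_rotvec()),"d tool",A.inv().apply(np.array(pos)-o["position"]),"in target axes",B.inv().apply(np.array(pos)-o["position"]),"at",o["position"],o["orientation"],"t",round(o["time"],2))
E
python3 - <<'E'
from h import *
K,T=cam("top")
w=lambda p,z:px2w(K,T,(np.array(p)+.5)/5-.5+[198,170],z)
c=np.array([w(p,45) for p in((22,90),(398,27),(445,318),(66,380))])
b=np.array([w(p,24) for p in((716,66),(667,98),(749,224),(797,188))])
g=np.array([w(p,24) for p in((700,313),(746,346),(665,470),(615,438))])
for n,q in(("case",c),("brass",b),("graph",g)):
    print(n,q.mean(0),[round(float(np.linalg.norm(q[i]-q[i-1])),1) for i in range(4)],[round(float(np.degrees(np.arctan2(*(q[i]-q[i-1])[1::-1]))),1) for i in range(4)])
go([590,-226,231],33.5)
E
```

```text
case [561.9  35.1  45. ] [154.4, 199.9, 155.0, 198.1] [9.2, -81.0, -171.5, 98.8]
brass [ 593.6 -226.8   24. ] [77.3, 31.2, 79.2, 31.8] [31.8, 122.8, -148.6, -53.7]
graph [ 463.3 -197.3   24. ] [79.1, 29.2, 77.3, 30.5] [-35.1, -126.7, 145.8, 56.8]
to go: rotvec [ -0.   -0.  -13.1] d tool [ 473.9 -232.     0. ] in target axes [ 514.1 -118.9   -0.1] at [ 226.9 -608.9  230.9] [-180.     0.    20.4] t 0.25
```

Units first: shifts go in m. So 50 mm is 0.05, -11 mm is -0.011.

>>> {"method": "drive_effector", "body": {"offsets": [{"drz": -6, "tx": 0.05, "ty": -0.02, "jaw": 1}, {"drz": -6, "tx": 0.05, "ty": -0.012, "jaw": 1}, {"tx": 0.05, "ty": -0.011, "jaw": 1}, {"tx": 0.05, "ty": -0.011, "jaw": 1}, {"tx": 0.05, "ty": -0.011, "jaw": 1}, {"tx": 0.05, "ty": -0.011, "jaw": 1}, {"tx": 0.05, "ty": -0.011, "jaw": 1}, {"tx": 0.05, "ty": -0.011, "jaw": 1}], "force": 30}}

```text
time: 1.25
position: [525.0, -322.0, 231.4]
orientation: [180.0, -0.0, 32.4]
force: [0.1, -1.0, 0.3]
finger_gap: 0.995
finger_force: 0.0
```

>>> {"method": "drive_effector", "body": {"offsets": [{"tx": 0.05, "ty": -0.011, "jaw": 1}, {"tx": 0.05, "ty": -0.011, "jaw": 1}, {"jaw": 1}, {"jaw": 1}]}}

```text
time: 1.75
position: [596.3, -251.5, 231.0]
orientation: [-180.0, 0.0, 32.4]
force: [-0.4, -0.6, -0.2]
finger_gap: 1.0
finger_force: 0.0
```

```bash
python3 - <<'E'
from h import *
go([593,-227,231],32)
o=r.observe();im=get_image("wrist");crop(im,0,0,560,420,1,"pics/w1.png")
K,T=cam("wrist",o);print(w2px(K,T,[593,-227,24]))
np.save("w1.npy",[K,T[:3,:3],],allow_pickle=True) if 0 else np.savez("w1.npz",K=K,T=T)
E
```

```text
to go: rotvec [-0.   0.   0.4] d tool [ 10.3 -22.4  -0. ] in target axes [ 10.2 -22.5  -0. ] at [ 596.3 -251.5  231. ] [-180.     0.    32.4] t 1.75
[[254.4 164.1]]
```

View pics/w1.png

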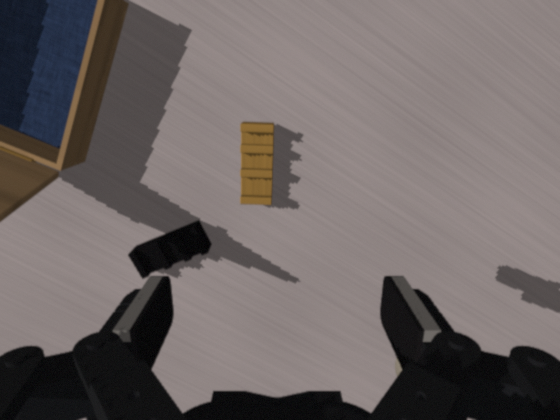

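The brass roller is at wrist pixels (241–273, 122–204), nearly aligned with the tool. The graphite roller is well off to its left at about (170,250).

```bash
python3 - <<'E'
from h import *
d=np.load("w1.npz");K,T=d["K"],d["T"]
q=np.array([px2w(K,T,p,24) for p in((242,122),(273,122),(272,204),(241,204))])
print(q,q.mean(0),[np.linalg.norm(q[i]-q[i-1]) for i in range(4)],[np.degrees(np.arctan2(*(q[i]-q[i-1])[1::-1])) for i in range(4)])
c=q.mean(0); go([c[0],c[1],100],32)
E
```

```text
[[ 620.9 -196.3   24. ]
 [ 636.5 -220.9   24. ]
 [ 567.7 -263.2   24. ]
 [ 550.9 -236.8   24. ]] [ 594.  -229.3   24. ] [np.float64(80.89117830617818), np.float64(29.155189397793283), np.float64(80.82840415362182), np.float64(31.304136152540114)] [np.float64(30.106467288349904), np.float64(-57.48812982194682), np.float64(-148.3714328235661), np.float64(122.51389102722382)]
to go: rotvec [0.  0.1 0.3] d tool [ 10.9 -20.5 131.1] in target axes [ 10.6 -20.5 131.2] at [ 595.9 -252.3  231.2] [180.    0.1  32.3] t 1.8
```

Converted, 40 mm is 0.04, 50 mm is 0.05.

>>> {"method": "drive_effector", "body": {"offsets": [{"tx": 0.011, "ty": -0.021, "tz": 0.04, "jaw": 1}, {"tz": 0.05, "jaw": 1}, {"tz": 0.05, "jaw": 1}, {"tz": 0.045, "jaw": 1}, {"tz": 0.03, "jaw": 1}, {"jaw": 1}, {"jaw": 1}], "force": 40}}

```text
time: 2.68
position: [595.2, -228.6, 18.0]
orientation: [179.9, -0.1, 32.4]
force: [0.5, -0.1, -0.0]
finger_gap: 1.0
finger_force: 0.0
```

```bash
python3 - <<'E'
from h import *
go([594,-228.5,4],32)
o=r.observe();crop(get_image("wrist"),120,60,320,240,2,"pics/w2.png")
E
```

```text
to go: rotvec [ 0.1 -0.1  0.4] d tool [-0.9 -0.8 13.9] in target axes [-0.9 -0.7 14. ] at [ 595.2 -228.6   18. ] [179.9  -0.1  32.4] t 2.67
```

View pics/w2.png

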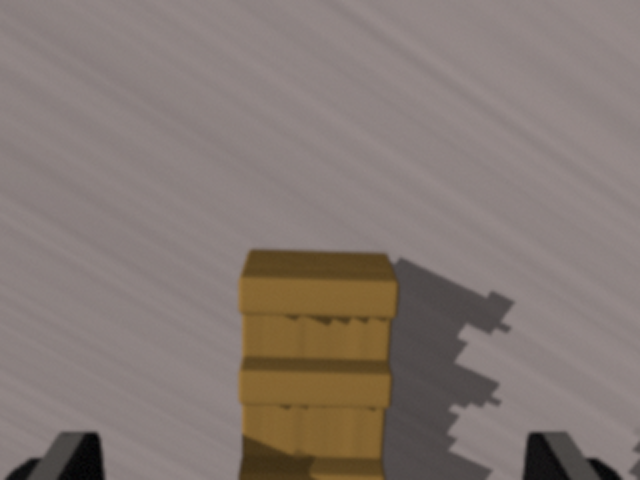

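The roller sits centred between the fingers: its top edge spans crop x 240–397 and the pads are at 100 and 528. I'll lower and grip.

Converted, 13 mm is 0.013, -1 mm is -0.001.

>>> {"method": "drive_effector", "body": {"offsets": [{"drz": 0.4, "tx": -0.001, "ty": -0.0005, "tz": 0.013, "jaw": 1}, {"jaw": 0}, {"jaw": 0}, {"jaw": 0}, {"jaw": 0}, {"jaw": 0}, {"jaw": 0}, {"jaw": 0}], "force": 60}}

```text
time: 3.72
position: [594.2, -227.7, 4.1]
orientation: [179.9, -0.0, 32.0]
force: [-0.6, -0.9, 6.0]
finger_gap: 0.358
finger_force: 61.7
```

```bash
python3 -c "
from h import *
go([590,0,180],98.9)"
```

```text
to go: rotvec [  0.1  -0.  -66.9] d tool [ 117.4 -195.1 -176.1] in target axes [ 225.6   31.1 -175.9] at [ 594.2 -227.7    4.1] [179.9  -0.   32. ] t 3.73
```

>>> {"method": "drive_effector", "body": {"offsets": [{"tz": -0.03, "jaw": 0}, {"drz": -9.5, "tz": -0.04, "jaw": 0}, {"drz": -9.5, "tz": -0.04, "jaw": 0}, {"drz": -9.5, "tz": -0.04, "jaw": 0}, {"drz": -9.5, "tz": -0.04, "jaw": 0}, {"drz": -9.5, "tz": -0.01, "jaw": 0}, {"drz": -9.5, "jaw": 0}, {"drz": -9.9, "jaw": 0}]}}

```text
time: 4.72
position: [592.8, -227.3, 202.3]
orientation: [-179.9, -0.1, 99.3]
force: [0.6, -0.0, -5.3]
finger_gap: 0.354
finger_force: 60.9
```

>>> {"method": "drive_effector", "body": {"offsets": [{"jaw": 0}, {"jaw": 0}]}}

```text
time: 4.97
position: [593.2, -227.4, 202.6]
orientation: [-179.9, -0.0, 98.7]
force: [-0.2, -0.5, -5.0]
finger_gap: 0.355
finger_force: 60.9
```

```bash
python3 - <<'E'
from h import *
go([566,-7,200],98.9)
print(r.observe()["joint_positions"])
E
```

```text
to go: rotvec [-0.1 -0.  -0.2] d tool [222.    6.5   2.8] in target axes [222.    7.2   2.6] at [ 593.2 -227.4  202.6] [-179.9   -0.    98.7] t 4.97
[ 38.   20.7 -27.   87.1   9.5  74.6  18.7]
```

Converted, 45 mm is 0.045, 40 mm is 0.04.

>>> {"method": "drive_effector", "body": {"offsets": [{"tx": 0.03, "ty": 0.0015, "jaw": 0}, {"tx": 0.04, "ty": 0.0015, "jaw": 0}, {"tx": 0.045, "ty": 0.0015, "jaw": 0}, {"tx": 0.045, "ty": 0.001, "jaw": 0}, {"tx": 0.04, "ty": 0.001, "jaw": 0}, {"tx": 0.022, "jaw": 0}, {"jaw": 0}, {"jaw": 0}]}}

```text
time: 5.98
position: [565.5, -8.1, 203.2]
orientation: [-180.0, 0.0, 98.8]
force: [-0.3, -0.2, -4.4]
finger_gap: 0.359
finger_force: 60.8
```

```bash
python3 - <<'E'
from h import *
go([566,-7,200],98.9)
o=r.observe();print(o["joint_positions"]);im=get_image("wrist");K,T=cam("wrist",o);np.savez("w3.npz",K=K,T=T)
crop(im,0,0,560,420,1.4,"pics/w3.png")
crop(get_image("side"),150,0,400,300,2,"pics/s3.png")
E
```

```text
to go: rotvec [-0.   0.  -0.1] d tool [1.  0.6 3.2] in target axes [1.  0.6 3.2] at [565.5  -8.1 203.2] [-180.     0.    98.8] t 5.97
[ 25.8  13.3 -34.   96.7   7.8  72.4  -1.1]
```

View pics/w3.png

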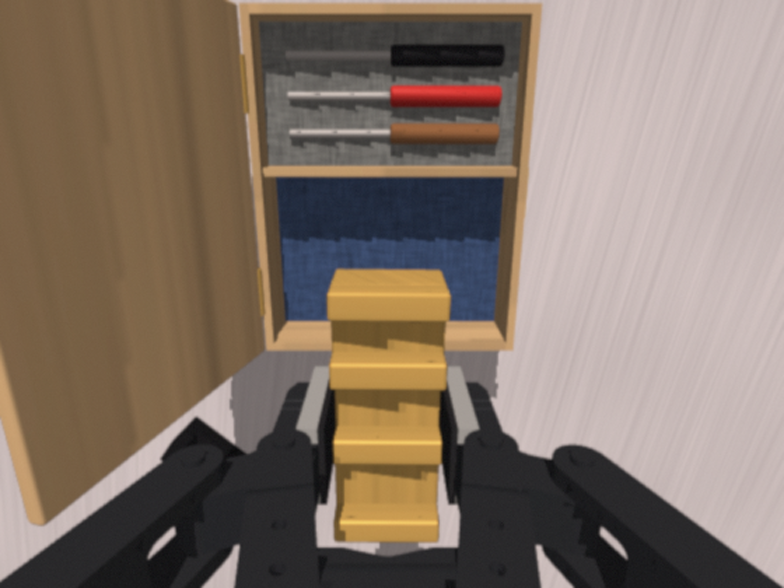

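View pics/s3.png

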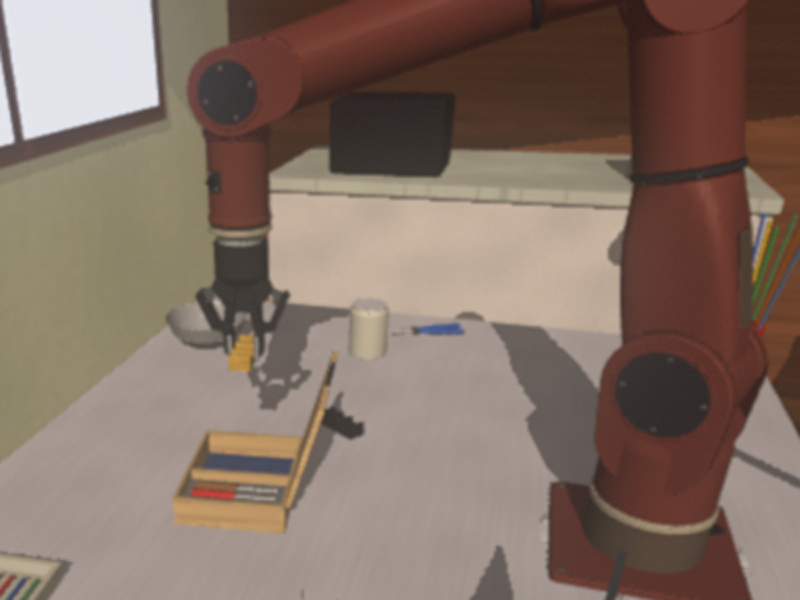

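The wrist view shows the case rim corners at (240,5), (541,6), (513,349) and (267,350), and the divider at y≈167–176. The roller is held straight. The arm clears the lid easily in the side view.

```bash
python3 - <<'E'
from h import *
d=np.load("w3.npz");K,T=d["K"],d["T"]
w=lambda p,z:px2w(K,T,(np.array(p)+.5)/1.4-.5,z)
q=np.array([w(p,45) for p in((541,6),(513,349),(267,350),(240,5))])
print(q,q.mean(0),[np.linalg.norm(q[i]-q[i-1]) for i in range(4)],[np.degrees(np.arctan2(*(q[i]-q[i-1])[1::-1])) for i in range(4)])
D=w((390,171),40);print("divider",D)
a=np.radians(189);ex=np.array([np.cos(a),np.sin(a),0]);ey=np.array([-ex[1],ex[0],0])
f=(q[0]+q[1])/2; 
C=f+80*ex;print("centre",C,"bay",C+42.5*ey, "divider case y",(D-C)@ey)
print("roller top corners tool", [ (w(p,203.2-4.1+24)-T[:3,3]+0)for p in ()])
for p in((328,315),(449,315),(340,535),(438,535)): print("roller",R.from_euler('xyz',r.observe()['orientation'],degrees=True).inv().apply(w(p,203.2-4.1+24)-r.observe()['position']))
B=C+42.5*ey; go([B[0],B[1],10],99)
E
```

```text
[[622.8 143.1  45. ]
 [653.7 -51.5  45. ]
 [496.6 -76.8  45. ]
 [466.4 119.1  45. ]] [559.9  33.5  45. ] [np.float64(158.27488563612863), np.float64(196.98332188833535), np.float64(159.08612949737824), np.float64(198.21453487054228)] [np.float64(8.71289700973324), np.float64(-80.98413553365856), np.float64(-170.84272854308335), np.float64(98.78086656471125)]
divider [557.7  46.8  40. ]
centre [559.3  33.3  45. ] bay [565.9  -8.7  45. ] divider case y -13.546694888687366
roller top corners tool []
roller [ 34.6 -16.1 -20. ]
roller [ 34.6  15.  -20. ]
roller [-35.8 -14.9 -19.9]
roller [-35.8  14.5 -19.9]
to go: rotvec [-0.   0.  -0.2] d tool [ -0.2   0.4 193.2] in target axes [ -0.2   0.3 193.2] at [565.6  -8.5 203.2] [-180.     0.    98.8] t 6.08
```

Converted, 35 mm is 0.035, 45 mm is 0.045.

>>> {"method": "drive_effector", "body": {"offsets": [{"drz": -0.2, "tz": 0.03, "jaw": 0}, {"tz": 0.045, "jaw": 0}, {"tz": 0.045, "jaw": 0}, {"tz": 0.035, "jaw": 0}, {"tz": 0.02, "jaw": 0}, {"tz": 0.009, "jaw": 0}, {"jaw": 0}, {"jaw": 0}]}}

```text
time: 7.08
position: [566.5, -7.2, 20.6]
orientation: [179.9, 0.0, 99.1]
force: [-0.5, -0.8, -4.5]
finger_gap: 0.358
finger_force: 60.7
```

>>> {"method": "drive_effector", "body": {"offsets": [{"tz": 0.003, "jaw": 0}, {"tz": 0.002, "jaw": 0}, {"jaw": 0}, {"jaw": 0}]}}

```text
time: 7.58
position: [565.5, -7.1, 14.4]
orientation: [180.0, -0.0, 99.1]
force: [0.5, 0.3, -4.8]
finger_gap: 0.359
finger_force: 60.8
```

Converted, 2 mm is 0.002.

>>> {"method": "drive_effector", "body": {"offsets": [{"tz": 0.002, "jaw": 0}, {"jaw": 0}, {"jaw": 0}]}}

```text
time: 7.95
position: [565.5, -7.2, 12.3]
orientation: [-180.0, -0.0, 99.1]
force: [-0.2, -0.3, -4.9]
finger_gap: 0.359
finger_force: 60.8
```

>>> {"method": "drive_effector", "body": {"offsets": [{"tz": 0.001, "jaw": 0}, {"jaw": 0}, {"jaw": 0}]}}

```text
time: 8.32
position: [565.5, -7.2, 11.3]
orientation: [-180.0, -0.0, 99.1]
force: [0.5, -0.4, -4.0]
finger_gap: 0.356
finger_force: 60.8
```

>>> {"method": "drive_effector", "body": {"offsets": [{"tz": 0.001, "jaw": 0}, {"jaw": 0}, {"jaw": 0}]}}

```text
time: 8.7
position: [565.5, -7.2, 10.3]
orientation: [-180.0, -0.0, 99.1]
force: [-0.4, -0.4, -4.5]
finger_gap: 0.354
finger_force: 60.8
```

Converted, 1 mm is 0.001.

>>> {"method": "drive_effector", "body": {"offsets": [{"tz": 0.001, "jaw": 0}, {"jaw": 0}, {"jaw": 0}]}}

```text
time: 9.07
position: [565.6, -7.1, 10.0]
orientation: [180.0, 0.0, 99.1]
force: [-4.3, -0.3, 6.0]
finger_gap: 0.356
finger_force: 62.0
```

>>> {"method": "drive_effector", "body": {"offsets": [{"tz": 0.0007, "jaw": 0}, {"jaw": 0}, {"jaw": 0}]}}

```text
time: 9.45
position: [565.6, -7.2, 10.0]
orientation: [180.0, 0.0, 99.1]
force: [-7.8, -1.1, 12.8]
finger_gap: 0.357
finger_force: 63.0
```

Converted, -10 mm is -0.01, -50 mm is -0.05.

>>> {"method": "drive_effector", "body": {"offsets": [{"jaw": 0.5}, {"jaw": 0.6}, {"jaw": 0.75}, {"jaw": 0.75}, {"tz": -0.01, "jaw": 0.75}, {"tz": -0.04, "jaw": 0.75}, {"tz": -0.05, "jaw": 0.75}, {"tz": -0.05, "jaw": 0.75}], "force": 20}}

```text
time: 10.45
position: [565.4, -7.0, 160.9]
orientation: [180.0, -0.0, 99.2]
force: [1.2, -0.9, -0.3]
finger_gap: 0.751
finger_force: 0.0
```

>>> {"method": "drive_effector", "body": {"offsets": [{"tz": -0.05, "jaw": 0.75}, {"tz": -0.05, "jaw": 1}, {"tz": -0.04, "jaw": 1}, {"jaw": 1}, {"jaw": 1}]}}

```text
time: 11.08
position: [565.2, -7.1, 298.4]
orientation: [-180.0, 0.0, 99.1]
force: [-0.0, -0.6, -0.1]
finger_gap: 1.0
finger_force: 0.0
```

```bash
python3 - <<'E'
from h import *
o=r.observe();im=get_image("wrist");K,T=cam("wrist",o);np.savez("w4.npz",K=K,T=T)
crop(im,0,0,560,420,1.4,"pics/w4.png")
E
```

```text
(no output)
```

View pics/w4.png

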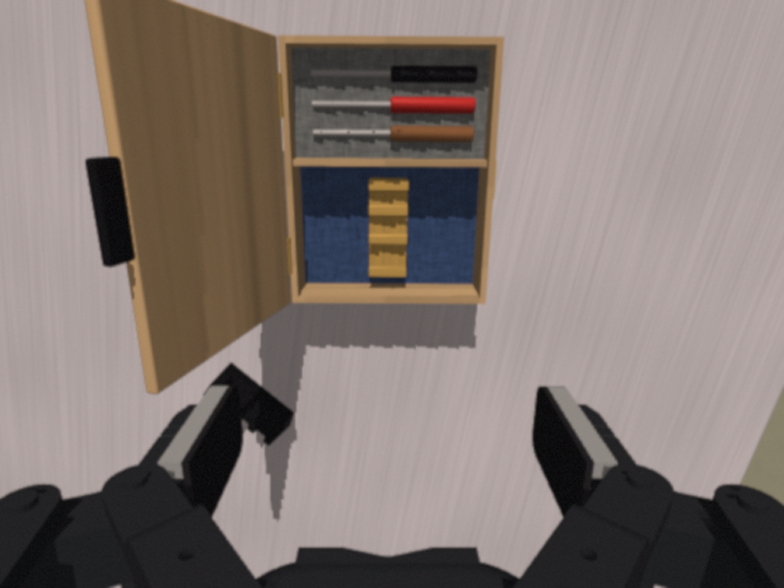

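The roller lies flat, grooves up, centred in the bay (368–409, 178–278). The tab is at about (87–133, 155–266). Now I'll solve for the lid angle.

```bash
cat >> h.py <<'E'
a_=np.radians(188.9);EX=np.array([np.cos(a_),np.sin(a_),0]);EY=np.array([-EX[1],EX[0],0]);C0=np.array([559.4,33.5,0])
def lid(th,s,n,y=0):  # s from hinge, n outward normal, y case
    return C0+EY*y+EX*(80-s*np.cos(th)+n*np.sin(th))+np.array([0,0,45.5+s*np.sin(th)+n*np.cos(th)])
E
python3 - <<'E'
from h import *
d=np.load("w4.npz");K,T=d["K"],d["T"]
for th in (1.75,1.8,1.85,1.9,1.95,2.0):
    P=[lid(th,175,0,25),lid(th,175,0,-25),lid(th,160,0,100),lid(th,160,0,-100),lid(th,160,8,100)]
    print(th,[tuple(np.round(x*1.4+.2,0)) for x in w2px(K,T,P)],lid(th,175,4),lid(th,175,8))
print("hinge",lid(0,0,0),"bay-side", lid(0,160,8))
E
```

```text
1.75 [(np.float64(147.0), np.float64(273.0)), (np.float64(130.0), np.float64(160.0)), (np.float64(184.0), np.float64(402.0)), (np.float64(126.0), np.float64(-32.0)), (np.float64(171.0), np.float64(400.0))] [445.7  15.7 217. ] [441.8  15.1 216.3]
1.8 [(np.float64(130.0), np.float64(272.0)), (np.float64(112.0), np.float64(160.0)), (np.float64(171.0), np.float64(400.0)), (np.float64(109.0), np.float64(-31.0)), (np.float64(158.0), np.float64(398.0))] [437.2  14.4 215. ] [433.4  13.8 214.1]
1.85 [(np.float64(114.0), np.float64(271.0)), (np.float64(95.0), np.float64(159.0)), (np.float64(158.0), np.float64(398.0)), (np.float64(93.0), np.float64(-29.0)), (np.float64(146.0), np.float64(396.0))] [428.9  13.1 212.6] [425.1  12.5 211.5]
1.9 [(np.float64(99.0), np.float64(269.0)), (np.float64(80.0), np.float64(159.0)), (np.float64(146.0), np.float64(396.0)), (np.float64(78.0), np.float64(-28.0)), (np.float64(134.0), np.float64(393.0))] [420.7  11.8 209.8] [417.   11.2 208.5]
1.95 [(np.float64(85.0), np.float64(267.0)), (np.float64(65.0), np.float64(158.0)), (np.float64(134.0), np.float64(393.0)), (np.float64(64.0), np.float64(-26.0)), (np.float64(123.0), np.float64(390.0))] [412.7  10.5 206.6] [409.   10.  205.1]
2.0 [(np.float64(73.0), np.float64(265.0)), (np.float64(52.0), np.float64(158.0)), (np.float64(124.0), np.float64(390.0)), (np.float64(52.0), np.float64(-24.0)), (np.float64(114.0), np.float64(387.0))] [404.8   9.3 203. ] [401.2   8.7 201.3]
hinge [480.4  21.1  45.5] bay-side [638.4  45.9  53.5]
```

Lid angle is about 1.87 rad. I'll straddle the tab with open fingers, pull the lid past upright, then press it down with the fingers shut.

Converted, -30 mm is -0.03, -18 mm is -0.018.

>>> {"method": "drive_effector", "body": {"offsets": [{"tx": 0.012, "ty": -0.03, "jaw": 1}, {"tx": 0.012, "ty": -0.03, "jaw": 1}, {"tx": 0.012, "ty": -0.03, "jaw": 1}, {"tx": 0.005, "ty": -0.018, "jaw": 1}, {"jaw": 1}, {"jaw": 1}]}}

```text
time: 11.88
position: [452.6, 15.9, 298.1]
orientation: [-180.0, -0.0, 99.1]
force: [0.2, -0.6, -0.9]
finger_gap: 0.998
finger_force: 0.0
```

```bash
python3 - <<'E'
from h import *
go([452,16.5,175],98.9)
o=r.observe();print(o["joint_positions"]);im=get_image("wrist");K,T=cam("wrist",o)
crop(im,0,0,560,420,1.4,"pics/w5.png")
E
```

```text
to go: rotvec [-0.  -0.   0.2] d tool [  0.7  -0.4 123.1] in target axes [  0.7  -0.5 123.1] at [452.6  15.9 298.1] [-180.    -0.    99.1] t 11.88
[ 29.9  -4.7 -34.7 102.2  -2.7  81.8   4.8]
```

View pics/w5.png

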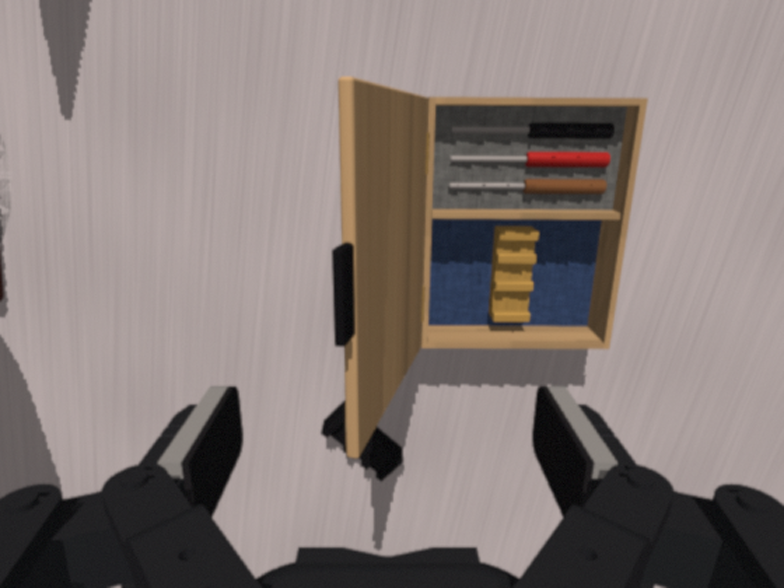

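The tab (333–355, 243–345) lies between the fingers, about 20 mm robot-side of centre, with clearance on both sides. Descending.

Converted, 40 mm is 0.04, 30 mm is 0.03.

>>> {"method": "drive_effector", "body": {"offsets": [{"tz": 0.04, "jaw": 1}, {"tz": 0.04, "jaw": 1}, {"tz": 0.03, "jaw": 1}, {"tz": 0.013, "jaw": 1}, {"jaw": 1}]}}

```text
time: 12.55
position: [452.4, 16.3, 175.3]
orientation: [-179.9, -0.1, 99.2]
force: [0.5, 0.1, 1.0]
finger_gap: 1.003
finger_force: 0.0
```

>>> {"method": "drive_effector", "body": {"offsets": [{"ty": 0.012, "jaw": 1}, {"ty": 0.015, "jaw": 1}, {"ty": 0.015, "jaw": 1}, {"ty": 0.015, "jaw": 1}, {"ty": 0.015, "jaw": 1}, {"ty": 0.015, "jaw": 1}, {"ty": 0.015, "jaw": 1}, {"ty": 0.01, "jaw": 1}]}}

```text
time: 13.55
position: [563.8, 34.2, 175.4]
orientation: [-180.0, -0.0, 99.1]
force: [-1.3, -0.5, -0.2]
finger_gap: 1.001
finger_force: 0.5
```

>>> {"method": "drive_effector", "body": {"offsets": [{"ty": 0.01, "jaw": 1}, {"ty": 0.008, "jaw": 1}, {"jaw": 1}]}}

```text
time: 13.92
position: [581.3, 37.0, 175.7]
orientation: [180.0, -0.0, 99.1]
force: [0.9, -0.1, 0.2]
finger_gap: 0.998
finger_force: 0.0
```

Converted, -40 mm is -0.04, -35 mm is -0.035.

>>> {"method": "drive_effector", "body": {"offsets": [{"tz": -0.04, "jaw": 1}, {"ty": -0.03, "tz": -0.04, "jaw": 0}, {"ty": -0.04, "jaw": 0}, {"ty": -0.035, "jaw": 0}, {"jaw": 0}, {"jaw": 0}]}}

```text
time: 14.68
position: [477.5, 20.1, 256.0]
orientation: [179.9, 0.0, 99.1]
force: [0.6, 0.0, 0.4]
finger_gap: -0.002
finger_force: 0.0
```

```bash
python3 - <<'E'
from h import *
o=r.observe();go([480,21,255],98.9)
crop(get_image("side"),200,130,250,187,3.2,"pics/s6.png")
K,T=cam("side")
for th in(0.9,1.0,1.1,1.2): print(th,[(w2px(K,T,lid(th,160,0,y))[0]+.5-[200,130])*3.2-.5 for y in(-100,100)],lid(th,140,8),lid(th,175,8))
print((w2px(K,T,o["position"])[0]+.5-[200,130])*3.2-.5)
E
```

```text
to go: rotvec [0.1 0.  0.2] d tool [0.5 2.6 1.1] in target axes [0.5 2.6 1. ] at [477.5  20.1 256. ] [179.9   0.   99.1] t 14.68
0.9 [array([177.6, 258.7]), array([225.7, 161.3])] [560.1  33.6 160.1] [581.6  37.  187.6]
1.0 [array([192.4, 249.7]), array([238.6, 153.1])] [548.4  31.8 167.6] [567.1  34.7 197.1]
1.1 [array([208.5, 242.2]), array([252.6, 146.2])] [536.1  29.8 173.9] [551.7  32.3 205.1]
1.2 [array([225.7, 236.2]), array([267.4, 140.6])] [523.1  27.8 178.9] [535.6  29.8 211.5]
[316.7 122.7]
```

View pics/s6.png

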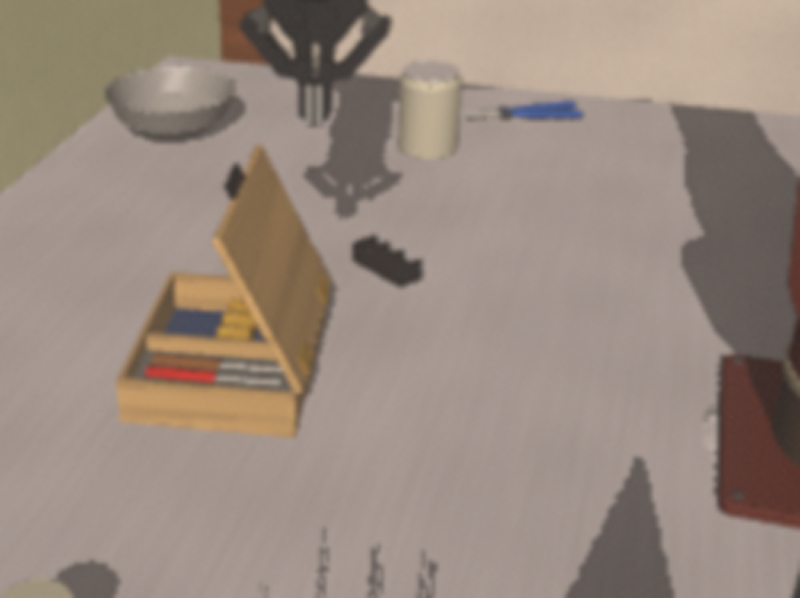

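Lid at about 1.14 rad (free-edge corners at (216,240) and (258,147)), with the shut fingers above and on the robot side of it. Now pushing along the arc.

Converted, 30 mm is 0.03, 14.5 mm is 0.0145.

>>> {"method": "drive_effector", "body": {"offsets": [{"ty": 0.005, "tz": 0.04, "jaw": 0}, {"ty": 0.005, "tz": 0.03, "jaw": 0}, {"ty": 0.023, "tz": 0.008, "jaw": 0}, {"ty": 0.007, "tz": 0.003, "jaw": 0}, {"ty": 0.0145, "tz": 0.007, "jaw": 0}, {"ty": 0.0145, "tz": 0.008, "jaw": 0}, {"ty": 0.0105, "tz": 0.009, "jaw": 0}, {"ty": 0.0105, "tz": 0.009, "jaw": 0}]}}

```text
time: 15.72
position: [566.6, 34.6, 141.3]
orientation: [180.0, -0.0, 99.1]
force: [-0.3, -0.1, 1.5]
finger_gap: 0.005
finger_force: 0.4
```

>>> {"method": "drive_effector", "body": {"offsets": [{"ty": 0.0085, "tz": 0.011, "jaw": 0}, {"ty": 0.0085, "tz": 0.011, "jaw": 0}, {"ty": 0.006, "tz": 0.013, "jaw": 0}, {"ty": 0.006, "tz": 0.0125, "jaw": 0}, {"ty": 0.004, "tz": 0.014, "jaw": 0}, {"ty": 0.0035, "tz": 0.01, "jaw": 0}, {"jaw": 0}, {"jaw": 0}]}}

```text
time: 16.73
position: [602.0, 40.3, 70.4]
orientation: [180.0, -0.0, 99.1]
force: [-0.5, -0.5, -0.2]
finger_gap: 0.001
finger_force: 0.0
```

Units first: shifts go in m. So 6 mm is 0.006, 5 mm is 0.005.

>>> {"method": "drive_effector", "body": {"offsets": [{"tz": 0.006, "jaw": 0}, {"tz": 0.005, "jaw": 0}, {"tz": 0.004, "jaw": 0}, {"jaw": 0}, {"jaw": 0}]}}

```text
time: 17.35
position: [601.9, 40.3, 55.1]
orientation: [-180.0, -0.0, 99.1]
force: [-0.2, -0.4, -0.7]
finger_gap: 0.002
finger_force: 0.0
```

>>> {"method": "drive_effector", "body": {"offsets": [{"tz": 0.001, "jaw": 0}, {"jaw": 0}, {"jaw": 0}]}}

```text
time: 17.73
position: [601.9, 40.2, 54.2]
orientation: [180.0, -0.0, 99.1]
force: [1.1, 0.5, 0.2]
finger_gap: 0.002
finger_force: 0.0
```

>>> {"method": "drive_effector", "body": {"offsets": [{"tz": 0.001, "jaw": 0}, {"jaw": 0}, {"jaw": 0}]}}

```text
time: 18.1
position: [602.0, 40.2, 53.7]
orientation: [180.0, 0.0, 99.1]
force: [-1.6, -0.6, 4.0]
finger_gap: -0.008
finger_force: 2.7
```

>>> {"method": "drive_effector", "body": {"offsets": [{"tz": 0.001, "jaw": 0}, {"jaw": 0}, {"jaw": 0}]}}

```text
time: 18.48
position: [602.1, 40.3, 53.5]
orientation: [180.0, 0.0, 99.1]
force: [-5.6, -1.5, 13.2]
finger_gap: -0.0
finger_force: 6.9
```

>>> {"method": "drive_effector", "body": {"offsets": [{"tz": 0.0007, "jaw": 0}, {"jaw": 0}, {"jaw": 0}]}}

```text
time: 18.85
position: [602.1, 40.2, 53.4]
orientation: [180.0, 0.1, 99.1]
force: [-8.6, -2.5, 20.2]
finger_gap: -0.003
finger_force: 9.9
```

>>> {"method": "drive_effector", "body": {"offsets": [{"tz": -0.01, "jaw": 0}, {"tz": -0.04, "jaw": 0}, {"tz": -0.05, "jaw": 0}, {"tz": -0.05, "jaw": 0}, {"tz": -0.05, "jaw": 0}, {"jaw": 0}, {"jaw": 0}]}}

```text
time: 19.73
position: [601.7, 40.1, 251.0]
orientation: [-180.0, 0.0, 99.1]
force: [-0.4, -0.6, -0.2]
finger_gap: -0.002
finger_force: 0.0
```

```bash
python3 - <<'E'
from h import *
a=get_image("side")[130:330,200:450,::-1];b=get_image("wrist")[:,:,::-1]
cv2.imwrite("pics/f7.png",np.hstack([cv2.resize(a,(400,320)),cv2.resize(b,(400,320))]))
E
```

```text
(no output)
```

View pics/f7.png

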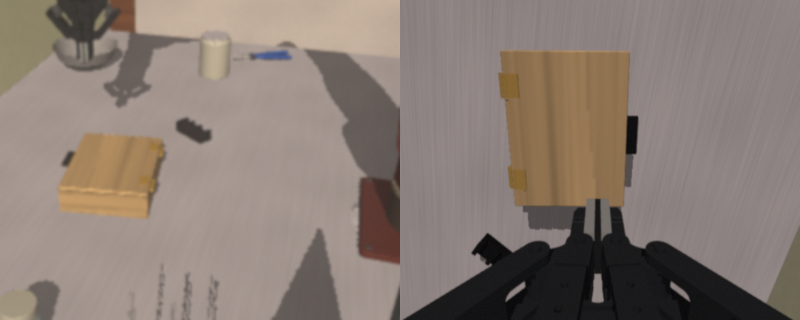

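The lid is flat shut in both views (side view 60–165, 132–215). The graphite roller, tub and jar have not moved, and the gripper is clear.

```bash
python3 -c "
from workcell import r, job, get_image, camera_params
print(job.finish_job())"
```

```text
the job is handed in; nothing more can be done
None
```

The brass roller was set down flat in the empty bay, grooves up, the lid was then pushed fully shut, and the job is handed in at about 20 s; the hinge actually faced the robot (about world -x), not +y as the task text says, so I went by the images.

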